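Put a painted head to dry and latch the dryer's sliding window

ROBOT

A 7-joint arm with a two-finger parallel gripper is mounted at the origin on the work surface. World frame = base frame: x ahead of the robot, y to its left, z up, the work surface at z = 0. Lengths are in m, angles in rad, forces in N, time in s.
With the tool pointing down it reaches from about 0.425 to 1.025 m from the base axis. Payload 9.4 kg.
Tool frame: the origin (TCP) lies on the mounting face of the last link; the fingertips stand 186 mm ahead of it and the grasp point (between the pads) lies 167 mm ahead of it; z points along the fingers, y is the line along which they close (so a half turn about z gives the same grasp; the last joint's range is limited). The gripper opens to 93 mm and grips with 3 to 60 N. Pads are 15 mm wide; open, the fingers measure 128 mm over their backs; the gripper's body (75 mm by 188 mm) begins 65 mm behind the grasp point.
Start: joints at [-1.232, 0.599, -0.003, 1.599, 0.002, 0.943, -0.08], TCP at [0.293, 0.663, 0.405] pointing down, gripper open.
Joint ranges: [-2.57, 2.57], [-0.35, 1.97], [-1.29, 1.29], [0.11, 2.56], [-1.05, 4.19], [0.11, 1.86], [-2.63, 2.63]. Speed limits (rad/s): [2.22, 2.22, 3.01, 3.01, 3.14, 3.14, 3.14].

INTERFACE

Orientations are given as a rotation vector (axis times angle).
In Python, from station import observe, vision, bot gives the robot as it stands.
- The arm moves only by the tool step_arm, never from a script. Its argument "targets" is text: rows parted by semicolons, each of 7 numbers parted by spaces: the turn, a rotation vector about the tool's x, y, z as a fraction of full scale, then the shift along the tool's x, y, z as a fraction of full scale, then the finger opening in mm, from 0 to 93. In form: ax ay az dx dy dz jaw; .... A call has 1 to 20 rows; each row is the pose to reach, as a shift and turn from the pose commanded when the call began, along the tool's axes at that moment; what a row does not reach only later rows make up. Full scale, the value 1, is 100 mm for a shift and 60 degrees for a turn. A row lasts 1/12 s, in which the tool goes at most 41.7 mm and 7.16 degrees, less where a joint would pass 70% of its speed; a pose out of reach is approached as far as the arm can. A call with a number of a shift or a turn outside -1 to 1 is refused whole. A call with a gripper value outside its range is refused whole. The fingers move at their own pace and stop on an object; "grip_force" is the grip in N (left out, the last holds). Time passes only in rows, so rows that repeat a pose let the fingers close. It gives the time, the measured TCP pose, the force, the opening and the grip force at its end, in the units of the state.
- observe(): the state, without advancing time (a new reading comes with each control period).
- vision.capture(name): name is "side" or "top"; returns a dict with "color" (480x640x3 uint8, blue, green, red), "range_z" (480x640 float32, m along the optical axis (not along the pixel's ray), 0 where there is no reading), "vfov" (degrees; the focal length in pixels is half the picture's height over the tangent of half this angle, whatever the lens; pixels are square), "cx", "cy" (the principal point, pixels), "extrinsics" (4x4, takes a point from world to camera coordinates). Camera axes: x right, y down, z forward; pixel columns grow to the right and rows downward; lengths in m; the calibration is good to about 2 mm. A picture is of the moment at which its call begins.
- bot.sign_off(): hands the job in; it is judged then, once.
The state is a dict: "t": time; "qpos": joint angles; "joint_vel": joint speeds; "effort": joint torques, N m; "position": TCP position; "eef_rot": TCP orientation; "contact_force": force on the tool from outside, world axes, zero at the start; "ft_torque": the same for the moment, N m; "grip_width": finger opening in m; "gripper_force": force on a finger pad.
Only numpy, scipy, OpenCV 4.12 (cv2) and the standard library are available. Lean on these libraries where they do the work, as an engineer would, in place of code of your own. Each camera call takes 0.05 s, during which the arm holds its last target. There are 200 camera calls.

TASK

Stand the red painted devil's head upright on the tray inside the open drying box, then push the clear sliding window shut over it until its spring catch clicks and holds it shut by itself. Push gently by feel and ease off as soon as the window meets the buffer behind the click (never force it), and leave the white head, the paint jar and the bowl where they are.

Things in the scene. Friction and masses are not known exactly. Their poses are not given: they have to be found in the camera images.
- head_mid (a point): Centre, half-way up, of the red painted devil's head: a round drum 46 mm in diameter and 40 mm tall (straight side from 4 to 30 mm above its foot, two tiny white horns on top), flat foot, 50-100 g, standing upright on the table, on either side of the dryer. z axis up along the head.
- blank_mid (a point): Centre, half-way up, of the white unpainted head, same shape and size as the red one, standing on the table. Bystander; red and white heads may stand on either side of the dryer.
- jar_mid (a point): Centre of the red paint jar, 60 mm in diameter, 75 mm tall. Bystander.
- bowl_mid (a point): Centre of the black paste bowl, 110 mm in diameter, 50 mm tall. Bystander.
- dryer: Blue drying box, fixed, 485 mm long (x), 197 mm wide (y). Origin on the table; x axis along it, away from the robot: the way the window shuts; y left, z up. x = -220 to -20 mm: closed blower bay, 74 mm high. x = 4 to 135 mm, y = -81 to 81 mm: drying chamber, open at the top, walls 76 mm high, the window's side rails 87 mm high.
- tray (a point): Middle of the chamber's floor (the tray), within 5 mm: dryer x = 65, y = 0, z = 30 mm above the table; axes as the dryer's. The shut window's underside is 50 mm above it.
- push_bar (a point): Centre of the orange push bar on the window: upright bar 14 mm thick (x), 90 mm wide (y), from 86 to 120 mm above the table, on the clear sliding window (190 x 178 x 6 mm, 90 mm of it ahead of the bar, underside 80 mm above the table; an 80 mm wide tongue stands 30 mm out ahead of it). Moves with the window; axes as the dryer's. Push its -x face or pinch it from above. Over 22 N damages the latch.
- window (a joint): Window travel, m: 0 wide open (push bar at dryer x = -120 mm), grows as it shuts along dryer +x. 1 N friction. From 0.150 on an ejector pushes back with 3 N; then a sprung roller catch takes about 12 N in all and snaps over (force drops, window jumps 6 mm) onto a stiff buffer (5 N/mm). Not caught, it is pushed back to 0.150 or less. Caught it rests somewhere from 0.172 to 0.222.
- shelf (a point): Point on top of the dryer's rear shelf (dryer x = 181, y = 0, z = 50 mm). The dark steel latch unit stands about here, x = 145 to 265 mm, up to 124 mm above the table. It is screwed on through slots: it may sit up to 25 mm nearer or farther along x, which shifts catch and buffer together; this point does not show it.
There are look-alikes about, which are no part of the job. Leave any blue look-alike of the part that bears head_mid alone.

How it is judged:
On the way, in this order (a step that is already met when the one before it is completed fails the run):
1. the red head stands upright on the tray, let go, the window still open (x of head_mid in the frame of tray between -0.055 and 0.055 m and y of head_mid in the frame of tray between -0.065 and 0.065 m and z of head_mid in the frame of tray between 0.014 and 0.026 m and angle between head_mid's own z axis and vertical below 0.2 rad and contact force between the fingers and head below 0.2 N and value of joint window below 0.08 m), for 0.2 s.
2. the window is shut, let go, and its catch holds it (value of joint window above 0.16 m and contact force between each of the fingers, the arm and window below 0.2 N), for 0.4 s.
At the end, for the whole second after the job is handed in: The window is shut beyond 0.160 m and at rest (slower than 0.01 m/s) with nothing pushing it, which it can only be when the catch has clicked; the red head stands upright (within 0.2 rad) on the tray inside the chamber (within 55 mm along and 65 mm across of the tray's centre) (value of joint window above 0.16 m and velocity of joint window between -0.01 and 0.01 m/s and x of head_mid in the frame of tray between -0.055 and 0.055 m and y of head_mid in the frame of tray between -0.065 and 0.065 m and z of head_mid in the frame of tray between 0.014 and 0.026 m and angle between head_mid's own z axis and vertical below 0.2 rad); the robot touches nothing.
It fails at once if the window is pushed with more than 22 N (contact force between any of the fingers, the arm and window above 22 N).
It fails at once if the white head, the paint jar or the bowl is displaced by more than 30 mm (distance of any of blank_mid, jar_mid, bowl_mid from where it was at the start of the episode above 0.03 m).
It also fails if it takes over 64 s, if anything falls off the work surface, if the arm or the gripper's body presses on something with over 40 N, if the wrist force passes 120 N, or if a joint passes its speed limit or range.

## Working session

There is one attempt and no reset: what is moved stays moved. The work goes in short steps, Python scripts to look and compute and a tool call to move; the robot and the scene stay as the last step left them, time stands still between calls to the robot, and variables do not carry over. Pictures are saved under pics/ and viewed, at most 10 in all, crops included, and the job is handed in when it is done.

Besides the shell and the picture viewer there is one more tool, called after ">>>" as name(argument=value, ...), one argument or row to a line, values as JSON. step_arm: Moves the arm, as the interface text tells. Its arguments: {"type":"object","properties":{"targets":{"type":"string"},"grip_force":{"type":"number"}},"required":["targets"]}

```bash
mkdir -p pics
cat > h.py <<'E'
import numpy as np, cv2
from station import observe, vision, bot
from scipy.spatial.transform import Rotation as R
def cap(n):
    d=vision.capture(n); d['f']=240/np.tan(np.radians(d['vfov'])/2); return d
def pts(d):
    v,u=np.mgrid[0:480,0:640]; z=d['range_z']
    c=np.stack([(u-d['cx'])*z/d['f'],(v-d['cy'])*z/d['f'],z],-1)
    E=np.array(d['extrinsics']); return (c-E[:3,3])@E[:3,:3]
E
python3 - <<'E'
from h import *
for n in('side','top'):
    d=cap(n); cv2.imwrite(f'pics/{n}0.png',d['color']); E=np.array(d['extrinsics'])
    print(n,d['f'],d['cx'],d['cy'],-E[:3,:3].T@E[:3,3],E[:3,:3].tolist()); np.savez(n+'0.npz',p=pts(d),c=d['color'],z=d['range_z'])
print(observe())
E
```

```text
side 473.04317878764067 313.51839571454144 242.86921784015416 [ 0.26664792 -0.83244143  0.66193961] [[0.9259247758949541, -0.3777072832412827, -0.000719423636089367], [-0.19215658655605714, -0.4694178352159468, -0.861813635436513], [0.3251755766151624, 0.7981128392449677, -0.5072245461384269]]
top 444.5719960951622 318.6818757289084 239.3128677717326 [0.47609582 0.00612637 1.02625165] [[0.027589004850283524, -0.999619266505428, 0.00041090451549392854], [-0.9889165923577019, -0.027353602657679593, -0.14593064716253643], [0.14588632619612418, 0.003619731039125552, -0.9892947373640489]]
{'t': 0.1, 'qpos': array([-1.23168745,  0.60006889, -0.00255955,  1.60005181,  0.00181154,
        0.94287489, -0.07980614]), 'joint_vel': array([-0.00125224, -0.00165598,  0.00205531, -0.00079297, -0.00077973,
       -0.0007487 , -0.00060059]), 'effort': array([ 4.75762106e-03, -7.66555810e+01,  1.50209371e+00, -2.52936119e+01,
       -5.23107382e-02,  1.37190233e-02,  6.85365740e-05]), 'position': array([0.29276306, 0.66307099, 0.40392804]), 'eef_rot': array([-6.48311304e-01, -3.07380666e+00,  2.18584491e-03]), 'contact_force': array([-0.04461748, -0.30023276,  0.30021949]), 'ft_torque': array([ 0.01915964,  0.0287595 , -0.02118819]), 'gripper_force': 0.0, 'grip_width': 0.0928544065589078}
```

View pics/top0.png

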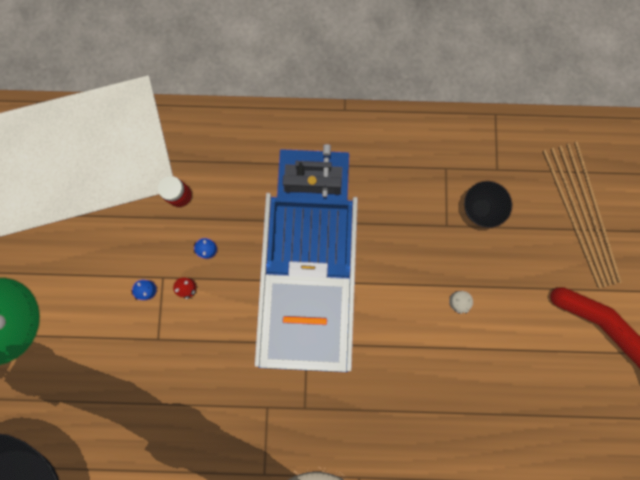

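View pics/side0.png

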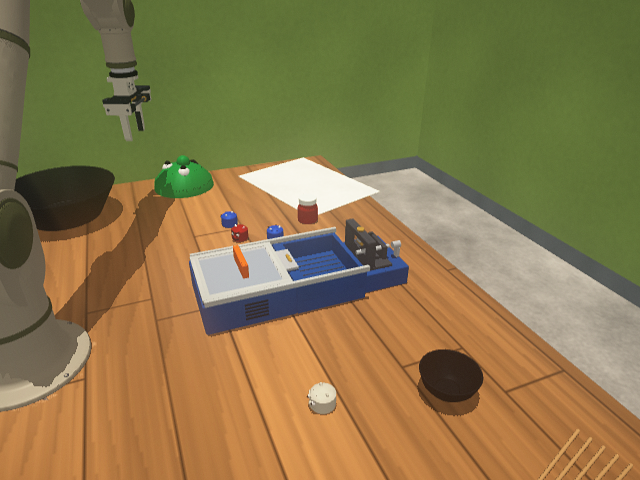

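The top view shows the red head at (185,288), two blue look-alikes at (205,248) and (144,290), the white head at (461,302), the jar at (176,191), the bowl at (488,204), the push bar at (305,321) and the chamber around (311,233). The side view shows the red head at (240,232), partly behind the box. Only the drum at (185,288) is red with white horns and of head size, so I'll measure it and confirm it in a crop.

Run:
```python
from h import *
D=np.load('top0.npz'); p,c=D['p'],D['c']; hsv=cv2.cvtColor(c,cv2.COLOR_BGR2HSV); H,S,V=cv2.split(hsv)
def rep(n,m,box,zmin,zmax):
    u0,v0,u1,v1=box; k=np.zeros(m.shape,bool); k[v0:v1,u0:u1]=1; k&=m&(D['z']>0)&(p[...,2]>zmin)&(p[...,2]<zmax)
    q=p[k]; 
    print(n,len(q),'mean',q.mean(0).round(4),'min',np.percentile(q,2,0).round(4),'max',np.percentile(q,98,0).round(4)); 
    print('   circ',np.round(cv2.minEnclosingCircle(q[:,:2].astype(np.float32))[0],4)); return q
A=np.ones(H.shape,bool)
rep('red',A,(165,270,204,305),.025,.05)
rep('blue1',A,(190,235,220,262),.025,.05)
rep('blue2',A,(128,275,160,304),.025,.05)
rep('white',A,(445,285,478,318),.025,.05)
rep('jar',A,(150,170,198,212),.06,.09)
rep('bowl',A,(460,175,515,235),.03,.07)
q=rep('bar',(H>5)&(H<20)&(S>200)&(V>180),(270,305,340,335),.09,.13)
print(cv2.minAreaRect((q[:,:2]*1000).astype(np.float32)))
m=(H>100)&(H<130)&(S>150)
q=rep('box',A,(240,140,370,380),.065,.1)
print(cv2.minAreaRect((q[:,:2]*1000).astype(np.float32)))
q=rep('tray',m,(275,210,345,260),.02,.04)
q=rep('rear',m,(275,145,355,195),.04,.06)
rep('latch',A,(280,140,350,200),.08,.14)
cr=np.hstack([cv2.resize(c[230:310,120:220],(400,320),interpolation=2),cv2.resize(c[140:220,265:365],(400,320),interpolation=2)]); cv2.imwrite('pics/crop.png',cr)
```

```text
red 342 mean [0.5066 0.3086 0.0334] min [0.4867 0.2884 0.0268] max [0.5273 0.3306 0.0385]
   circ [0.505  0.3095]
blue1 332 mean [0.5961 0.2679 0.0335] min [0.5758 0.2473 0.0262] max [0.6165 0.29   0.0389]
   circ [0.5962 0.2693]
blue2 344 mean [0.4988 0.3993 0.0333] min [0.4783 0.3799 0.0264] max [0.5199 0.422  0.0389]
   circ [0.4985 0.4022]
white 350 mean [ 0.4921 -0.3109  0.0331] min [ 0.4712 -0.3321  0.0274] max [ 0.5132 -0.292   0.0384]
   circ [ 0.4915 -0.3123]
jar 480 mean [0.7216 0.3406 0.0731] min [0.6977 0.3173 0.0631] max [0.7463 0.3655 0.0775]
   circ [0.7234 0.3423]
bowl 655 mean [ 0.7189 -0.3817  0.0428] min [ 0.6605 -0.4195  0.0305] max [ 0.7625 -0.3167  0.0515]
   circ [ 0.7128 -0.3677]
bar 166 mean [0.4457 0.0333 0.1188] min [ 0.4417 -0.0058  0.1159] max [0.4496 0.0726 0.1219]
   circ [0.4463 0.0334]
((445.7417297363281, 33.43492126464844), (82.4902114868164, 7.96262788772583), 89.0689697265625)
box 11905 mean [0.4946 0.0327 0.083 ] min [ 0.3491 -0.0634  0.0715] max [0.7782 0.1278 0.0891]
   circ [0.5777 0.0285]
((583.9811401367188, 31.180252075195312), (197.4309539794922, 484.8708801269531), 88.8453140258789)
tray 2620 mean [0.6339 0.0312 0.029 ] min [ 0.5791 -0.046   0.0253] max [0.6896 0.1078 0.0328]
   circ [0.6343 0.0304]
rear 956 mean [0.7884 0.0287 0.0491] min [ 0.722  -0.0486  0.0456] max [0.8221 0.1021 0.0529]
   circ [0.7706 0.0267]
latch 1172 mean [0.7492 0.0249 0.1076] min [ 0.7197 -0.0298  0.0822] max [0.8183 0.0857 0.1281]
   circ [0.762  0.0275]
```

View pics/crop.png

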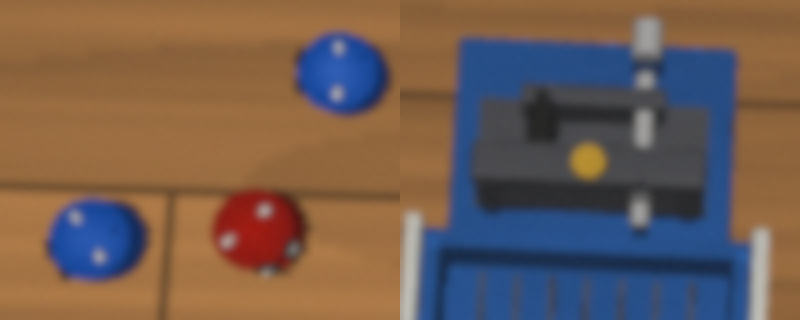

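The crop confirms the target: red with white horns at (185,288), about 41 mm across and 39 mm high, between two blue look-alikes. All heights and sizes match the description. I'm moving to it now, keeping the present yaw (closing line at 66°), which clears both blue ones.

>>> step_arm(
  targets="0 0 0 -0.3 -0.2 0 93; 0 0 0 -0.6 -0.42 0 93; 0 0 0 -0.9 -0.63 0 93; 0 0 0 -1 -0.7 0 93",
)

```text
t: 0.43
position: [0.3597, 0.5539, 0.4044]
eef_rot: [0.656, 3.07, -0.005]
contact_force: [1.5, -0.4, -0.0]
grip_width: 0.0934
gripper_force: 0.0
```

>>> step_arm(
  targets="0 0 0 -0.3 -0.2 0 93; 0 0 0 -0.6 -0.42 0 93; 0 0 0 -0.9 -0.63 0 93; 0 0 0 -1 -0.7 0 93",
)

```text
t: 0.77
position: [0.4224, 0.4494, 0.4046]
eef_rot: [0.657, 3.07, -0.004]
contact_force: [-0.3, 0.0, -0.5]
grip_width: 0.0928
gripper_force: 0.0
```

>>> step_arm(
  targets="0 0 0 -0.3 -0.2 0 93; 0 0 0 -0.6 -0.42 0 93; 0 0 0 -0.9 -0.63 0.2 93; 0 0 0 -1 -0.7 0.4 93; 0 0 0 -1 -0.7 0.5 93",
)

```text
t: 1.18
position: [0.4843, 0.3461, 0.353]
eef_rot: [0.657, 3.072, -0.004]
contact_force: [-0.2, -0.8, -0.0]
grip_width: 0.0929
gripper_force: 0.0
```

>>> step_arm(
  targets="0 0 0 -0.2 -0.15 0.3 93; 0 0 0 -0.38 -0.27 0.6 93; 0 0 0 -0.38 -0.27 0.8 93; 0 0 0 -0.38 -0.27 0.8 93; 0 0 0 -0.38 -0.27 0.8 93",
)

```text
t: 1.6
position: [0.5057, 0.3111, 0.274]
eef_rot: [-0.646, -3.072, 0.002]
contact_force: [-0.0, 0.5, 0.9]
grip_width: 0.093
gripper_force: 0.0
```

>>> step_arm(
  targets="0 0 0 0 -0.02 0.25 93; 0 0 0 0 -0.02 0.5 93; 0 0 0 0 -0.02 0.7 93; 0 0 0 0 -0.02 0.81 93; 0 0 0 0 -0.02 0.81 93; 0 0 0 0 -0.02 0.81 30; 0 0 0 0 -0.02 0.81 30; 0 0 0 0 -0.02 0.81 30; 0 0 0 0 -0.02 0.81 30; 0 0 0 0 -0.02 0.81 30; 0 0 0 0 -0.02 0.81 30; 0 0 0 0 -0.02 0.81 30; 0 0 0 0 -0.02 0.81 30",
  grip_force=12,
)

```text
t: 2.68
position: [0.5057, 0.3082, 0.1939]
eef_rot: [0.648, 3.074, 0.001]
contact_force: [0.7, 0.3, 2.8]
grip_width: 0.0461
gripper_force: 12.0
```

>>> step_arm(
  targets="0 0 0 0 0 -0.2 30; 0 0 0 0 0 -0.5 30; 0 0 0 0 0 -0.8 30; 0 0 0 0 0 -1 30; 0 0 0 0 0 -1 30",
)

```text
t: 3.1
position: [0.5063, 0.3084, 0.2976]
eef_rot: [0.648, 3.07, 0.006]
contact_force: [-0.4, 0.0, -0.6]
grip_width: 0.0461
gripper_force: 12.0
```

>>> step_arm(
  targets="0 0 0 -0.2 -0.18 -0.1 30; 0 0 0 -0.4 -0.36 -0.2 30; 0 0 0 -0.6 -0.54 -0.2 30; 0 0 0 -0.8 -0.7 -0.2 30; 0 0 0 -0.8 -0.7 -0.2 30",
)

```text
t: 3.52
position: [0.5524, 0.2062, 0.3131]
eef_rot: [0.658, 3.071, -0.005]
contact_force: [0.1, -0.7, -0.8]
grip_width: 0.0461
gripper_force: 12.0
```

>>> step_arm(
  targets="0 0 -0.1 -0.2 -0.18 0 30; 0 0 -0.2 -0.4 -0.36 0 30; 0 0 -0.3 -0.6 -0.54 0 30; 0 0 -0.378 -0.8 -0.7 0 30; 0 0 -0.378 -0.8 -0.7 0 30; 0 0 -0.378 -0.8 -0.7 0 30",
)

```text
t: 4.02
position: [0.5956, 0.1136, 0.3127]
eef_rot: [-0.038, -3.14, 0.001]
contact_force: [-0.0, 0.8, -0.9]
grip_width: 0.0463
gripper_force: 12.0
```

```bash
cat >> h.py <<'E'
def plan(x,y,z=None,closing=None):
    s=observe(); r=R.from_rotvec(s['eef_rot']); d=np.array([x,y,s['position'][2] if z is None else z])-s['position']
    m=r.as_matrix(); a=np.degrees(np.arctan2(m[1,1],m[0,1]))
    print('shift',(r.inv().apply(d)/.1).round(3),'closing deg',a.round(2),'pos',s['position'].round(4),'axz',m[:,2].round(4))
E
python3 - <<'E'
from h import *
plan(.629,.030)
E
```

```text
shift [-0.354 -0.828 -0.   ] closing deg 88.63 pos [0.5956 0.1136 0.3127] axz [-1.3e-03 -4.0e-04 -1.0e+00]
```

>>> step_arm(
  targets="0 0 0 -0.12 -0.3 0 30; 0 0 0 -0.24 -0.6 0 30; 0 0 0 -0.35 -0.83 0 30; 0 0 0 -0.35 -0.83 0 30; 0 0 0 -0.35 -0.83 0.25 30; 0 0 0 -0.35 -0.83 0.5 30; 0 0 0 -0.35 -0.83 0.7 30; 0 0 0 -0.35 -0.83 0.8 30; 0 0 0 -0.35 -0.83 0.8 30; 0 0 0 -0.35 -0.83 0.8 30",
)

```text
t: 4.85
position: [0.6285, 0.0329, 0.2335]
eef_rot: [-0.03, -3.14, -0.0]
contact_force: [0.3, 0.5, -0.5]
grip_width: 0.0458
gripper_force: 12.0
```

Run:
```python
from h import *
plan(.629,.030,.2235)
d=cap('side'); cv2.imwrite('pics/s1.png',cv2.resize(d['color'][190:340,180:420],(800,500),interpolation=2)); print(observe()['contact_force'])
```

```text
shift [-0.006 -0.029  0.1  ] closing deg 88.92 pos [0.6285 0.0329 0.2335] axz [-1.1e-03  2.0e-04 -1.0e+00]
[ 0.88983128 -0.45255933 -0.08425856]
```

View pics/s1.png

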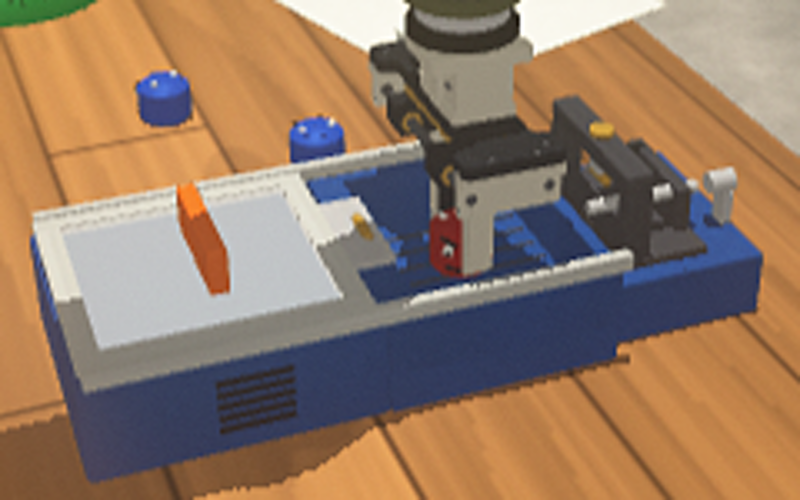

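The crop shows the red head at (450,245), upright between the fingers just above the tray, with the window (bar at 205,245) still open. I'll lower it by feel and let go.

>>> step_arm(
  targets="0 0 0 0 -0.02 0.05 30; 0 0 0 0 -0.02 0.08 30; 0 0 0 0 -0.02 0.1 30; 0 0 0 0 -0.02 0.1 30; 0 0 0 0 -0.02 0.1 30",
)

```text
t: 5.32
position: [0.6287, 0.0296, 0.224]
eef_rot: [0.032, 3.141, 0.0]
contact_force: [-0.7, 0.3, -0.3]
grip_width: 0.0461
gripper_force: 12.0
```

>>> step_arm(
  targets="0 0 0 0 0 0.01 30; 0 0 0 0 0 0.01 30; 0 0 0 0 0 0.01 30",
)

```text
t: 5.57
position: [0.6287, 0.0296, 0.2238]
eef_rot: [0.032, 3.141, -0.0]
contact_force: [-1.9, -0.3, 9.2]
grip_width: 0.046
gripper_force: 12.0
```

>>> step_arm(
  targets="0 0 0 0 0 0.01 30; 0 0 0 0 0 0.01 30; 0 0 0 0 0 0.01 30",
)

```text
t: 5.82
position: [0.6288, 0.0296, 0.2232]
eef_rot: [0.032, 3.14, -0.0]
contact_force: [-2.9, -0.7, 13.1]
grip_width: 0.0459
gripper_force: 12.0
```

>>> step_arm(
  targets="0 0 0 0 0 -0.01 30; 0 0 0 0 0 -0.01 75; 0 0 0 0 0 -0.01 75; 0 0 0 0 0 -0.01 75; 0 0 0 0 0 -0.01 75; 0 0 0 0 0 -0.01 75; 0 0 0 0 0 -0.2 75; 0 0 0 0 0 -0.5 75; 0 0 0 0 0 -0.8 75; 0 0 0 0 0 -1 75; 0 0 0 0 0 -1 75",
)

```text
t: 6.73
position: [0.6297, 0.0298, 0.326]
eef_rot: [0.032, 3.135, 0.001]
contact_force: [1.1, -0.2, 0.2]
grip_width: 0.075
gripper_force: 0.0
```

>>> step_arm(
  targets="0 0 0 0.3 0 -0.1 10; 0 0 0 0.6 0 -0.2 0; 0 0 0 1 0 -0.2 0; 0 0 0 1 0 -0.2 0",
)

```text
t: 7.07
position: [0.5217, 0.0313, 0.341]
eef_rot: [-0.03, -3.134, 0.003]
contact_force: [-1.4, -1.1, -0.2]
grip_width: 0.0532
gripper_force: 0.0
```

>>> step_arm(
  targets="0 0 0 0.3 0 0 0; 0 0 0 0.6 0 0 0; 0 0 0 1 0 0 0; 0 0 0 1 0 0 0; 0 0 0 1 0 0 0; 0 0 0 1 0 0 0",
)

```text
t: 7.57
position: [0.4293, 0.0338, 0.3417]
eef_rot: [0.031, 3.141, 0.0]
contact_force: [0.6, 0.5, -0.2]
grip_width: 0.0127
gripper_force: 0.0
```

Run:
```python
from h import *
d=cap('top'); p=pts(d); c=d['color']; H,S,V=cv2.split(cv2.cvtColor(c,cv2.COLOR_BGR2HSV))
m=((H<4)|(H>175))&(S>150); k=np.zeros_like(m); k[195:275,260:350]=1
q=p[m&k&(d['range_z']>0)]; print(len(q),q.mean(0),q.min(0),q.max(0))
m=(H>5)&(H<20)&(S>200)&(V>180); k[:]=0; k[300:340,260:350]=1; k[:, :]=k
q=p[m&k&(p[...,2]>.09)]; print(len(q),q.mean(0) if len(q) else '')
cv2.imwrite('pics/t2.png',cv2.resize(c[130:390,220:400],(540,590)))
plan(.4,.033)
```

```text
252 [0.62600988 0.02705581 0.06394865] [0.6055069  0.00678746 0.05674134] [0.64775035 0.04679286 0.07007895]
0 
shift [ 0.297 -0.014 -0.   ] closing deg 88.86 pos [0.4298 0.0339 0.3417] axz [ 1.1e-03  3.0e-04 -1.0e+00]
```

View pics/t2.png

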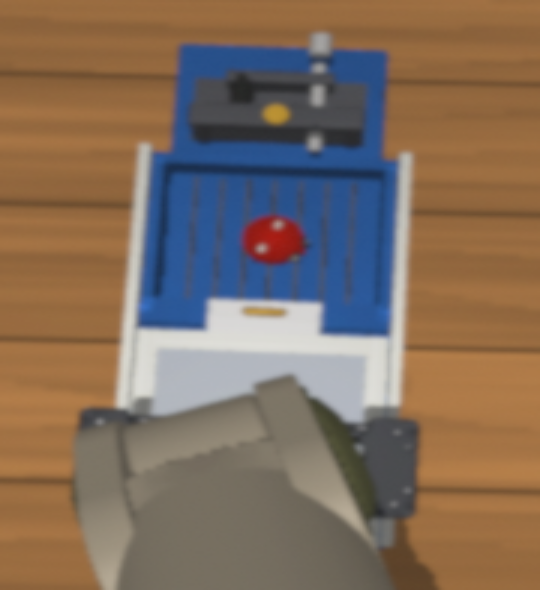

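The crop shows the red head upright at (273,240), well inside the chamber: centre (0.626, 0.027), top at 0.07 m. The window is still open. Next I'll go behind the push bar with closed fingers; this is close to the reach limit, so I'll try it up high first.

>>> step_arm(
  targets="0 0 0 0.1 0 0 0; 0 0 0 0.25 0 0 0; 0 0 0 0.25 0 0 0; 0 0 0 0.25 0 0 0; 0 0 0 0.25 0 0 0",
)

```text
t: 8.03
position: [0.4044, 0.0343, 0.3418]
eef_rot: [0.031, 3.141, 0.0]
contact_force: [-0.9, 0.6, 0.9]
grip_width: 0.0005
gripper_force: 0.0
```

>>> step_arm(
  targets="0 0 0 0.02 0.02 0.2 0; 0 0 0 0.02 0.02 0.4 0; 0 0 0 0.02 0.02 0.55 0; 0 0 0 0.02 0.02 0.55 0; 0 0 0 0.02 0.02 0.55 0",
)

```text
t: 8.45
position: [0.4022, 0.0364, 0.2863]
eef_rot: [-0.031, -3.14, 0.001]
contact_force: [-0.3, -0.1, -0.4]
grip_width: 0.0005
gripper_force: 0.0
```

Run:
```python
from h import *
plan(.42,.033)
d=cap('side'); cv2.imwrite('pics/s2.png',cv2.resize(d['color'][190:340,140:380],(800,500),interpolation=2))
```

```text
shift [-0.178 -0.03  -0.   ] closing deg 88.87 pos [0.4022 0.0364 0.2863] axz [-1.5e-03 -4.0e-04 -1.0e+00]
```

View pics/s2.png

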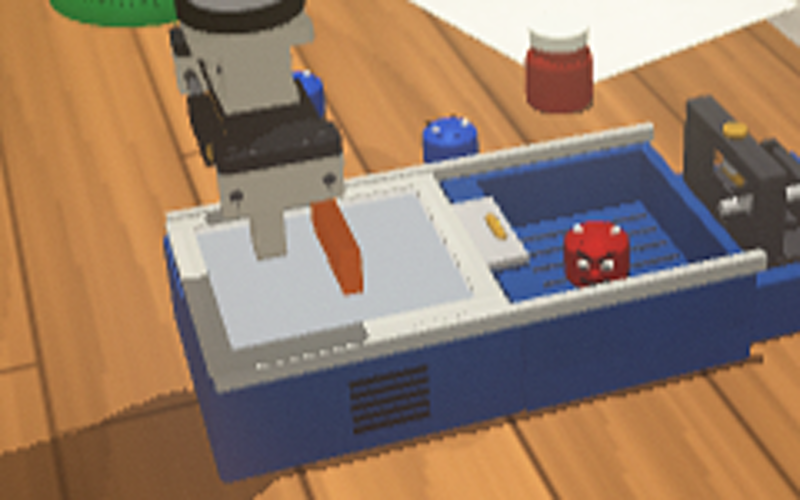

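The crop shows the closed fingers standing behind the bar at (270,235), the bar at (335,245) and the red head standing at (597,255). I'll push slowly.

>>> step_arm(
  targets="0 0 0 -0.07 -0.03 0 0; 0 0 0 -0.14 -0.03 0 0; 0 0 0 -0.2 -0.03 0 0; 0 0 0 -0.25 -0.03 0 0; 0 0 0 -0.3 -0.03 0 0; 0 0 0 -0.35 -0.03 0 0; 0 0 0 -0.4 -0.03 0 0; 0 0 0 -0.46 -0.03 0 0; 0 0 0 -0.52 -0.03 0 0; 0 0 0 -0.6 -0.03 0 0; 0 0 0 -0.68 -0.03 0 0; 0 0 0 -0.76 -0.03 0 0; 0 0 0 -0.84 -0.03 0 0; 0 0 0 -0.92 -0.03 0 0; 0 0 0 -1 -0.03 0 0",
)

```text
t: 9.75
position: [0.5025, 0.0312, 0.2867]
eef_rot: [0.031, 3.141, -0.0]
contact_force: [-1.2, 0.3, 0.5]
grip_width: 0.0007
gripper_force: 0.5
```

>>> step_arm(
  targets="0 0 0 -0.08 0 0 0; 0 0 0 -0.16 0 0 0; 0 0 0 -0.24 0 0 0; 0 0 0 -0.32 0 0 0; 0 0 0 -0.4 0 0 0; 0 0 0 -0.46 0 0 0; 0 0 0 -0.5 0 0 0; 0 0 0 -0.52 0 0 0; 0 0 0 -0.52 0 0 0; 0 0 0 -0.52 0 0 0",
)

```text
t: 10.58
position: [0.5536, 0.0302, 0.2867]
eef_rot: [0.031, 3.141, 0.0]
contact_force: [-0.1, -0.8, 0.7]
grip_width: 0.0006
gripper_force: 0.0
```

```bash
cat > bar.py <<'E'
from h import *
d=cap('side'); p=pts(d); H,S,V=cv2.split(cv2.cvtColor(d['color'],cv2.COLOR_BGR2HSV))
k=(H>3)&(H<16)&(S>190)&(p[...,2]>.09)&(p[...,2]<.13)&(p[...,0]>.35)&(p[...,0]<.75)&(abs(p[...,1])<.1)
q=p[k]; print(len(q),'bar',np.median(q,0).round(4),np.percentile(q,[3,97],0).round(4).tolist()); s=observe(); print(s['position'].round(4),s['contact_force'].round(1),s['t'])
E
python3 bar.py
```

```text
54 bar [5.730e-01 4.000e-04 1.082e-01] [[0.5647, -0.0145, 0.0915], [0.5761, 0.0355, 0.1228]]
[0.5535 0.0303 0.2868] [ 0.7  0.2 -0.1] 10.6333
```

>>> step_arm(
  targets="0 0 0 -0.05 0 0 0; 0 0 0 -0.1 0 0 0; 0 0 0 -0.15 0 0 0; 0 0 0 -0.2 0 0 0; 0 0 0 -0.23 0 0 0; 0 0 0 -0.26 0 0 0; 0 0 0 -0.28 0 0 0; 0 0 0 -0.28 0 0 0",
)

```text
t: 11.3
position: [0.5818, 0.0296, 0.2866]
eef_rot: [-0.031, -3.141, 0.0]
contact_force: [-1.9, 0.2, -0.3]
grip_width: 0.0005
gripper_force: 0.8
```

>>> step_arm(
  targets="0 0 0 -0.02 0 0 0; 0 0 0 -0.04 0 0 0; 0 0 0 -0.06 0 0 0; 0 0 0 -0.06 0 0 0",
)

```text
t: 11.63
position: [0.5879, 0.0295, 0.2866]
eef_rot: [0.031, 3.141, 0.0]
contact_force: [-1.8, -0.2, -0.6]
grip_width: 0.0005
gripper_force: 1.0
```

>>> step_arm(
  targets="0 0 0 -0.02 0 0 0; 0 0 0 -0.04 0 0 0; 0 0 0 -0.06 0 0 0; 0 0 0 -0.06 0 0 0",
)

```text
t: 11.97
position: [0.594, 0.0293, 0.2867]
eef_rot: [0.031, 3.141, 0.0]
contact_force: [-2.3, 0.9, -1.0]
grip_width: 0.0002
gripper_force: 0.9
```

```bash
python3 bar.py
```

```text
85 bar [ 0.6113 -0.0105  0.1091] [[0.604, -0.0154, 0.0906], [0.6164, 0.0312, 0.122]]
[0.594  0.0294 0.2867] [-2.4 -1.  -0.5] 12.0167
```

>>> step_arm(
  targets="0 0 0 -0.02 0 0 0; 0 0 0 -0.04 0 0 0; 0 0 0 -0.05 0 0 0; 0 0 0 -0.05 0 0 0",
)

```text
t: 12.35
position: [0.5989, 0.0293, 0.2867]
eef_rot: [0.031, 3.141, 0.0]
contact_force: [-2.6, 0.6, -2.3]
grip_width: 0.0004
gripper_force: 1.1
```

>>> step_arm(
  targets="0 0 0 -0.02 0 0 0; 0 0 0 -0.04 0 0 0; 0 0 0 -0.04 0 0 0",
)

```text
t: 12.6
position: [0.6023, 0.0293, 0.2867]
eef_rot: [-0.031, -3.14, 0.0]
contact_force: [-5.7, -0.2, 1.6]
grip_width: 0.0007
gripper_force: 2.8
```

Force is rising, so I'm on the catch's ramp. Smaller steps now.

>>> step_arm(
  targets="0 0 0 -0.01 0 0 0; 0 0 0 -0.02 0 0 0; 0 0 0 -0.02 0 0 0",
)

```text
t: 12.85
position: [0.6034, 0.0293, 0.2867]
eef_rot: [-0.031, -3.138, 0.001]
contact_force: [-9.9, 2.1, 5.8]
grip_width: 0.0002
gripper_force: 5.0
```

>>> step_arm(
  targets="0 0 0 -0.01 0 0 0; 0 0 0 -0.01 0 0 0; 0 0 0 -0.01 0 0 0",
)

```text
t: 13.1
position: [0.6046, 0.0292, 0.2867]
eef_rot: [-0.031, -3.139, 0.001]
contact_force: [-8.9, 0.7, 3.5]
grip_width: 0.0006
gripper_force: 4.2
```

>>> step_arm(
  targets="0 0 0 -0.01 0 0 0; 0 0 0 -0.01 0 0 0; 0 0 0 -0.01 0 0 0",
)

```text
t: 13.35
position: [0.6061, 0.0292, 0.2867]
eef_rot: [-0.031, -3.14, 0.0]
contact_force: [-6.3, 1.2, 1.0]
grip_width: 0.0007
gripper_force: 3.1
```

>>> step_arm(
  targets="0 0 0 -0.01 0 0 0; 0 0 0 -0.01 0 0 0; 0 0 0 -0.01 0 0 0",
)

```text
t: 13.6
position: [0.6075, 0.0291, 0.2867]
eef_rot: [-0.031, -3.141, 0.0]
contact_force: [-4.5, 0.8, 0.4]
grip_width: 0.0004
gripper_force: 2.3
```

```bash
python3 bar.py
```

```text
71 bar [ 0.6237 -0.012   0.1054] [[0.6166, -0.0161, 0.0919], [0.6284, 0.0271, 0.1219]]
[0.6075 0.0291 0.2867] [-4.6  0.9 -0.2] 13.65
```

>>> step_arm(
  targets="0 0 0 -0.01 0 0 0; 0 0 0 -0.01 0 0 0; 0 0 0 -0.01 0 0 0",
)

```text
t: 13.9
position: [0.6089, 0.0291, 0.2867]
eef_rot: [0.031, 3.141, 0.0]
contact_force: [-1.8, 0.5, -2.2]
grip_width: 0.0005
gripper_force: 1.4
```

>>> step_arm(
  targets="0 0 0 -0.01 0 0 0; 0 0 0 -0.01 0 0 0; 0 0 0 -0.01 0 0 0",
)

```text
t: 14.15
position: [0.6101, 0.029, 0.2869]
eef_rot: [0.032, 3.14, 0.0]
contact_force: [-0.8, 0.4, -1.3]
grip_width: 0.0001
gripper_force: 0.7
```

>>> step_arm(
  targets="0 0 0 -0.01 0 0 0; 0 0 0 -0.01 0 0 0; 0 0 0 -0.01 0 0 0",
)

```text
t: 14.4
position: [0.6112, 0.029, 0.2871]
eef_rot: [0.032, 3.14, 0.0]
contact_force: [-0.6, -0.3, 0.1]
grip_width: 0.0005
gripper_force: 0.0
```

>>> step_arm(
  targets="0 0 0 -0.01 0 0 0; 0 0 0 -0.01 0 0 0; 0 0 0 -0.01 0 0 0",
)

```text
t: 14.65
position: [0.6119, 0.029, 0.2869]
eef_rot: [0.031, 3.141, 0.0]
contact_force: [0.1, 0.1, 0.7]
grip_width: 0.0004
gripper_force: 0.0
```

```bash
python3 bar.py
```

```text
93 bar [ 0.6303 -0.0114  0.1083] [[0.6236, -0.0155, 0.0916], [0.6358, 0.0317, 0.1219]]
[0.6118 0.029  0.2868] [ 0.7  0.2 -0.1] 14.7
```

The force peaked at about 10 N, then fell to zero and the window ran ahead of the fingers: the catch has snapped over. Backing off and checking that it holds.

>>> step_arm(
  targets="0 0 0 0.05 0 0 0; 0 0 0 0.2 0 0 0; 0 0 0 0.4 0 -0.2 0; 0 0 0 0.5 0 -0.5 0; 0 0 0 0.6 0 -0.8 0; 0 0 0 0.6 0 -1 0; 0 0 0 0.6 0 -1 0; 0 0 0 0.6 0 -1 0; 0 0 0 0.6 0 -1 0; 0 0 0 0.6 0 -1 0; 0 0 0 0.6 0 -1 0; 0 0 0 0.6 0 -1 0",
)

```text
t: 15.7
position: [0.5516, 0.0302, 0.3857]
eef_rot: [-0.031, -3.14, 0.0]
contact_force: [0.0, -0.1, -0.4]
grip_width: 0.0004
gripper_force: 0.0
```

```bash
python3 bar.py
python3 - <<'E'
from h import *
d=cap('side'); cv2.imwrite('pics/s3.png',cv2.resize(d['color'][190:340,180:420],(800,500),interpolation=2))
E
```

```text
169 bar [0.6282 0.021  0.1191] [[0.6238, -0.015, 0.0914], [0.6352, 0.0703, 0.1228]]
[0.5516 0.0303 0.3859] [-0.9  0.5  0.4] 15.75
```

View pics/s3.png

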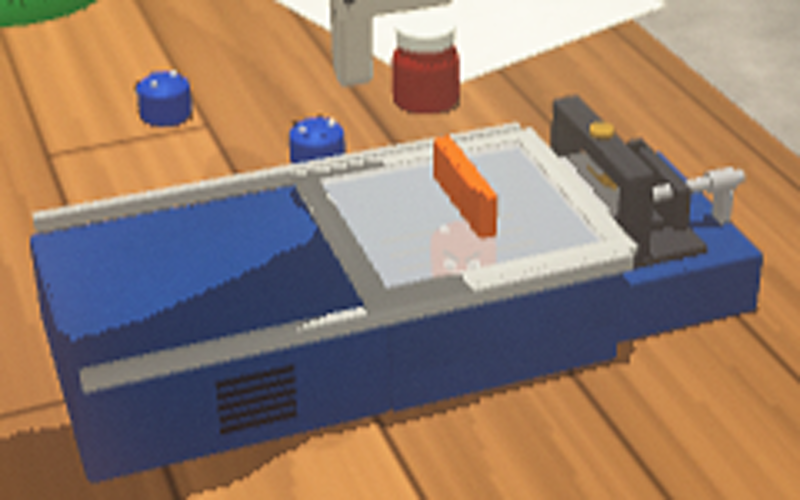

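The crop shows the window shut, with its bar at (465,190) still at x≈0.63 m after 1 s untouched (about 0.185 m travel). The red head stands upright under it at (462,250), and the arm is clear.

```bash
python3 -c "
from h import *
print(bot.sign_off())"
```

```text
the job is handed in; nothing more can be done
None
```

I stood the red head upright on the tray and pushed the window shut until it clicked; the catch held it untouched for about 1 s (roughly 0.185 m travel, highest push reading about 10 N) before I handed the job in, and I never touched the white head, jar or bowl; the hand-in gave no verdict.

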